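# Hang the dipping basket to drain over the drip tray

## Task

Swing the stiff hook arm of the bench post round until its hook is over the middle of the drip tray, and hang the dipping basket on the hook by its handle so that it hangs free, upright and still over the middle of the tray. Lower it gently onto the hook, neither letting it drop nor forcing it down, and leave the jar, the mallet and the wooden wheel where they are.

Things in the scene. Friction and masses are not known exactly. Their poses are not given: they have to be found in the camera images.
- basket: Round perforated steel basket, 100 mm across the rim, 75 mm high, 0.25 to 0.5 kg; wooden toy parts fixed inside stay below the rim. Stiff hoop handle: two flat upright straps at y = +-51 mm carry a round wooden bar 12 mm thick, 99 mm clear length, along the basket's y over its middle, bar centre 146 mm above the underside, 65 mm free height from rim to bar. Origin: centre of the underside, z up.
- mast: Fixed steel bench post, 22 mm thick, 305 mm tall, round foot 76 mm across. A 38 mm collar carries the hook arm; its height is clamped anew each time and NOT reported: the arm's axis lies 190 to 260 mm above the bench (find it by touching the bar from above, or by eye; the clamp holds 60 N). Origin: underside of the foot on the post's axis, z up; -x is the arm's direction at joint value 0.
- hook_arm (a joint): Swivel angle of the hook arm, rad: it points along (-cos q, -sin q) in the mast's frame, -1.2 to 1.3. Stiff (0.6 Nm), stays where pushed. Round steel bar 10 mm thick; out from the post's axis it is level to 140 mm, dips to a seat at 160 mm (bar axis 12 mm lower), rises to a tip at 182 mm (30 mm higher than the level part). A handle in the seat has its centre about level with the level bar's axis.
- tray: Aluminium drip tray fixed on the bench, 180 mm along its x, 200 mm along its y, 20 mm high, open on top, walls 4 mm. Its middle lies about 155 to 175 mm from the post's axis. Origin: centre of the underside; z up.
- jar: Bystander: closed amber glass jar, 64 mm across, 90 mm tall, loose. Origin: centre of the underside.
- mallet: Bystander: wooden hammer-shaped mallet, 200 mm long, lying flat, loose.
- wheel: Bystander: flat wooden toy wheel, 80 mm across, 18 mm thick, lying on the bench, loose. Origin: centre of the underside.
Things that resemble listed ones, but are neither listed nor needed, are in the scene too. What is shaped like the basket but green or yellow is not meant.

How it is judged:
At the end, for the whole second after the job is handed in: The basket hangs by its handle on the hook arm, bearing on it, clear of the tray (underside above 30 mm), upright within 0.2 rad, its middle within 35 mm (seen from above) of the tray's middle, nearly still (under 60 mm/s), arm at rest (horizontal distance between basket and tray below 0.035 m and contact force between basket and mast above 1 N and height (world z) of basket above 0.03 m and angle between basket's own z axis and vertical below 0.2 rad and linear speed of basket below 0.06 m/s and velocity of joint hook_arm between -0.05 and 0.05 rad/s); the robot touches nothing.
It fails at once if the basket was dropped (faster than 0.4 m/s while the fingers do not hold it) (linear speed of basket above 0.4 m/s and contact force between basket and the fingers below 0.1 N).
It fails at once if the basket was forced against the hook arm or post (over 40 N) (contact force between basket and mast above 40 N).
It fails at once if the jar was disturbed (shifted more than 40 mm) (distance of jar from where it was at the start of the episode above 0.04 m).
It fails at once if the mallet was disturbed (shifted more than 40 mm) (distance of mallet from where it was at the start of the episode above 0.04 m).
It fails at once if the wheel was disturbed (shifted more than 40 mm) (distance of wheel from where it was at the start of the episode above 0.04 m).
It also fails if it takes over 72 s, if anything falls off the work surface, if the arm or the gripper's body presses on something with over 40 N, if the wrist force passes 120 N, or if a joint passes its speed limit or range.

## Robot

A 6-joint arm with a two-finger parallel gripper is mounted at the origin on the work surface. World frame = base frame: x ahead of the robot, y to its left, z up, the work surface at z = 0. Lengths are in m, angles in rad, forces in N, time in s.
With the tool pointing down it reaches from about 0.275 to 0.725 m from the base axis. Payload 15.9 kg.
Tool frame: the origin (TCP) lies on the mounting face of the last link; the fingertips stand 173 mm ahead of it and the grasp point (between the pads) lies bot.grasp_offset ahead of it (bot.grasp_offset is the distance from the TCP to the grasp point, in m); z points along the fingers, y is the line along which they close (so a half turn about z gives the same grasp; the last joint's range is limited). The gripper opens to 85 mm and grips with 20 to 120 N. Pads are 22 mm wide; open, the fingers measure 114 mm over their backs; the gripper's body (76 mm by 85 mm) begins 54 mm behind the grasp point. The pads swing forward as they close: fully open they stand 13 mm farther back than shut.
Start: joints at [1.159, 0.213, -0.034, 1.323, 0, 1.571], TCP at [0.2, 0.458, 0.405] pointing down, gripper open.
Joint ranges: [-2.98, 2.98], [-0.74, 1.72], [-1.14, 1.35], [-2.1, 2.04], [-1.57, 1.44], [-3.14, 3.14]. Speed limits (rad/s): [1.89, 1.89, 2.39, 2.57, 3.14, 3.14].

## Interface

Orientations are given as a unit quaternion [x, y, z, w].
In Python, from plant import bot, capture, camera_params, look_for, landmark_of gives the robot as it stands.
- The arm moves only by the tool send_rows, never from a script. Its argument "commands" is a list that holds one entry, the list of rows, each a list of 7 numbers: the turn, a rotation vector about the tool's x, y, z in degrees, then the shift along the tool's x, y, z in cm, then the opening, from -1 (shut) to 1 (fully open). In form: [[[ax, ay, az, dx, dy, dz, gripper], ...]]. A call has 1 to 8 rows; each row is the pose to reach, as a shift and turn from the pose commanded when the call began, along the tool's axes at that moment; what a row does not reach only later rows make up. A row lasts 1/12 s, in which the tool goes at most 41.7 mm and 7.16 degrees, less where a joint would pass 70% of its speed; a pose out of reach is approached as far as the arm can. A call with a gripper value outside its range is refused whole. The fingers move at their own pace and stop on an object; "force" is the grip in N (left out, the last holds). Time passes only in rows, so rows that repeat a pose let the fingers close. It gives the time, the measured TCP pose, the force, the opening and the grip force at its end, in the units of the state.
- bot.observe(): the state, without advancing time (a new reading comes with each control period).
- capture(name): name is "side" or "top"; returns (picture, depth): 400x640x3 uint8, red, green, blue; 400x640 float32, m along the optical axis (not along the pixel's ray), 0 where there is no reading.
- camera_params(name): a dict with "fx", "fy", "cx", "cy" (pixels), "R" (3x3) and "t" (3): a world point X has camera coordinates R X + t. Camera axes: x right, y down, z forward; pixel columns grow to the right and rows downward; lengths in m; the calibration is good to about 2 mm. A picture is of the moment at which its call begins. camera_params takes no time and is no camera call.
- bot.sign_off(): hands the job in; it is judged then, once.
Trained networks look in the newest picture that a camera, given by its name, has taken for a name from the list of things; names that differ only in an ending like _2 or _b are one class to them, and where a whole thing is asked for, a point or a joint stands for the part that bears it (a point fixed in the world has none). Each returns a list of dicts, best first, with "confidence" (0 to 1); they miss things now and then, are a little off and sometimes report something else, mostly with a low value. They report only what shows in the picture. A call takes as long as a camera call. They do not tell look-alikes from the thing itself.
- look_for(camera, target): "centre" ([column, row] as shares, 0 to 1, of the picture: columns of its width, rows of its height, amid what is visible of it).
- landmark_of(camera, target): "centre" ([column, row] as shares, 0 to 1, of the picture: columns of its width, rows of its height: a listed point, or the origin of a listed thing).
The state is a dict: "time": time; "joint_positions": joint angles; "qvel": joint speeds; "joint_efforts": joint torques, N m; "tool_pos": TCP position; "ee_rot": TCP orientation; "force": force on the tool from outside, world axes, zero at the start; "torque": the same for the moment, N m; "grip_width": finger opening in m; "grip_force": force on a finger pad.
Only numpy, scipy, OpenCV 4.12 (cv2) and the standard library are available. Lean on these libraries where they do the work, as an engineer would, in place of code of your own. Each camera call takes 0.05 s, during which the arm holds its last target. There are 200 camera calls.

## Working session

There is one attempt and no reset: what is moved stays moved. The work goes in short steps, Python scripts to look and compute and a tool call to move; the robot and the scene stay as the last step left them, time stands still between calls to the robot, and variables do not carry over. Pictures are saved under pics/ and viewed, at most 10 in all, crops included, and the job is handed in when it is done.

Besides the shell and the picture viewer there is one more tool, called as name(argument=value, ...), one argument or row to a line, values as JSON. send_rows: Moves the arm, as the interface text tells. Its arguments: {"type":"object","properties":{"commands":{"type":"array","items":{"type":"array","items":{"type":"array","items":{"type":"number"}}}},"force":{"type":"number"}},"required":["commands"]}

```bash
mkdir -p pics; ls; cat > h.py <<'E'
import numpy as np, cv2
from plant import bot, capture, camera_params, look_for, landmark_of
def world(cam,d):
    p=camera_params(cam);R=np.array(p['R']);t=np.array(p['t'])
    v,u=np.mgrid[0:400,0:640]
    c=np.stack([(u-p['cx'])/p['fx']*d,(v-p['cy'])/p['fy']*d,d],-1)
    return (c-t)@R
def ray(cam,u,v,z):
    p=camera_params(cam);R=np.array(p['R']);t=np.array(p['t'])
    o=-R.T@t; r=R.T@np.array([(u-p['cx'])/p['fx'],(v-p['cy'])/p['fy'],1])
    return o+r*(z-o[2])/r[2]
def pix(cam,X):
    p=camera_params(cam);c=np.array(p['R'])@np.array(X)+np.array(p['t'])
    return c[0]/c[2]*p['fx']+p['cx'],c[1]/c[2]*p['fy']+p['cy']
E
python3 - <<'E'
from h import *
for c in ('side','top'):
    im,d=capture(c); cv2.imwrite(f'pics/{c}0.png',im[...,::-1]); np.save(f'{c}0.npy',d)
    W=world(c,d)
    p=camera_params(c); print(c,-np.array(p['R']).T@np.array(p['t']),p['fx'])
    for n in ('basket','mast','hook_arm','tray','jar','mallet','wheel'):
        for f in (look_for,landmark_of):
            try:
                for r in f(c,n)[:4]:
                    u,v=r['centre'][0]*640,r['centre'][1]*400
                    print(c,n,f.__name__,round(r['confidence'],2),int(u),int(v),W[min(int(v),399),min(int(u),639)].round(3), ray(c,u,v,0).round(3))
            except Exception as e: print(n,e)
s=bot.observe(); print(s, bot.grasp_offset)
E
```

```text
pics
side [ 0.27436088 -1.21946982  0.85658194] 465.75344136977515
side basket call 0.98 286 186 [0.436 0.217 0.069] [0.45  0.344 0.   ]
side basket call 0.91 242 180 [0.285 0.305 0.061] [0.288 0.414 0.   ]
side basket call 0.6 267 168 [0.382 0.36  0.075] [0.392 0.511 0.   ]
side basket call 0.81 270 181 [0.391 0.365 0.016] [0.394 0.388 0.   ]
side basket call 0.76 246 194 [0.295 0.255 0.03 ] [0.297 0.305 0.   ]
side basket call 0.71 284 193 [0.428 0.223 0.038] [0.437 0.286 0.   ]
side mast call 0.77 381 192 [ 0.701 -0.027  0.155] [0.798 0.232 0.   ]
side mast call 0.96 378 233 [ 0.7   -0.037  0.01 ] [ 0.705 -0.026  0.   ]
side hook_arm call 0.75 377 180 [ 0.668 -0.076  0.225] [0.811 0.332 0.   ]
hook_arm it knows: basket, jar, mallet, mast, tray, wheel
side tray call 0.84 329 223 [0.558 0.056 0.004] [0.562 0.059 0.   ]
side tray call 0.79 330 225 [0.559 0.042 0.005] [0.562 0.044 0.   ]
side jar call 0.7 340 178 [0.644 0.271 0.055] [0.672 0.371 0.   ]
side jar call 0.83 339 190 [0.642 0.274 0.002] [0.645 0.278 0.   ]
side mallet call 0.84 383 328 [ 0.588 -0.442  0.016] [ 0.594 -0.428
[... 1500 characters left out ...]
{'time': 1.4, 'joint_positions': array([ 1.15899324e+00,  2.12865690e-01, -3.43889386e-02,  1.32347498e+00,
       -3.54703422e-05,  1.57074724e+00]), 'qvel': array([ 0.00036992,  0.00091805,  0.00045648, -0.0003233 ,  0.00070294,
       -0.00054174]), 'joint_efforts': array([ 5.05099160e-03, -6.85952997e+01,  4.87332952e+01,  1.38048908e-03,
       -3.79893450e-07,  1.33285963e-05]), 'tool_pos': array([0.20013221, 0.45819008, 0.40472739]), 'ee_rot': array([2.04425722e-01, 9.78882078e-01, 2.90304589e-05, 2.41820558e-05]), 'force': array([0.29484733, 0.29356001, 0.05797824]), 'torque': array([ 0.01623932, -0.05099363, -0.01562666]), 'grip_force': 0.0, 'grip_width': 0.08578624969613152} 0.1547
```

```bash
python3 - <<'E'
import cv2
a=cv2.imread('pics/top0.png')[90:330,130:470]; cv2.imwrite('pics/topc.png',cv2.resize(a,None,fx=2.3,fy=2.3))
a=cv2.imread('pics/side0.png')[110:290,220:440]; cv2.imwrite('pics/sidec.png',cv2.resize(a,None,fx=3.3,fy=3.3,interpolation=2))
E
```

```text
(no output)
```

View pics/topc.png

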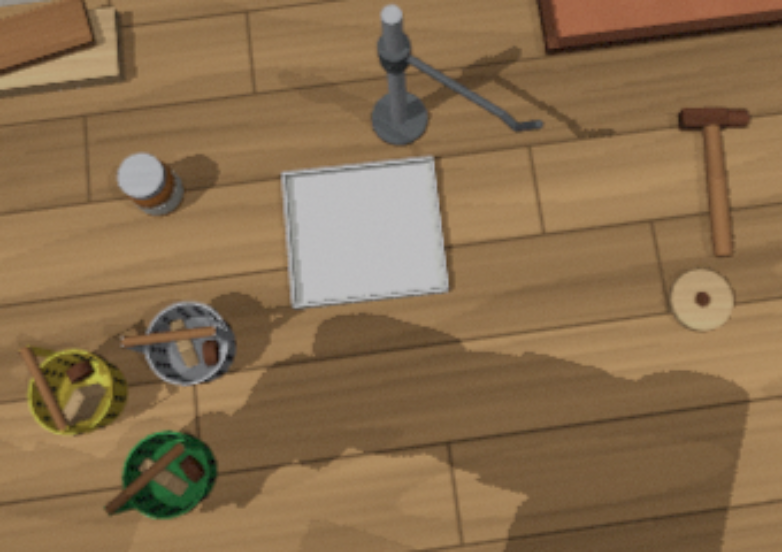

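View pics/sidec.png

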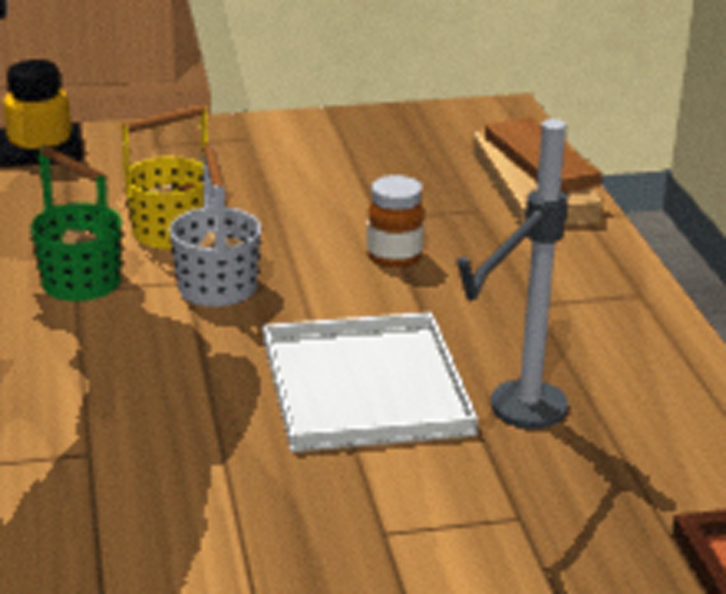

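The top picture (crop) shows the steel basket at about px (211,238), with its bar nearly along world y. The green and yellow look-alikes stand beside it, the tray is at (287,193), the post foot at (302,141), and the hook arm points right and down to about (365,145). Next I'll refine these with depth.

```bash
python3 - <<'E'
from h import *
P={}
for c in('top','side'):
    W=world(c,np.load(c+'0.npy')).reshape(-1,3); P[c]=W
    im=cv2.imread(f'pics/{c}0.png').reshape(-1,3).astype(int)
    def sel(lo,hi): return np.all((W>lo)&(W<hi),1)
    m=sel([.36,.2,.13],[.5,.335,.16]); q=W[m]
    print(c,'bar n',len(q))
    if len(q)>5:
        mu=q.mean(0);u,s,vt=np.linalg.svd(q-mu);t=(q-mu)@vt[0]
        print(' mean',mu.round(4),'dir',vt[0].round(3),'ends',(mu+vt[0]*t.min()).round(3),(mu+vt[0]*t.max()).round(3),'zmax',np.percentile(q[:,2],[50,90]).round(4))
    m=sel([.37,.2,.066],[.5,.335,.08]);q=W[m]
    if len(q)>5:
        A=np.c_[2*q[:,:2],np.ones(len(q))];s=np.linalg.lstsq(A,(q[:,:2]**2).sum(1),rcond=None)[0];print(' rim',len(q),s[:2].round(4),np.sqrt(s[2]+s[0]**2+s[1]**2), q.min(0).round(3),q.max(0).round(3))
    m=sel([.5,-.25,.17],[.75,.1,.29])&(np.hypot(W[:,0]-.706,W[:,1]+.016)>.03);q=W[m];r=np.hypot(q[:,0]-.706,q[:,1]+.016)
    for a in range(30,200,12):
        k=q[(r>=a/1e3)&(r<(a+12)/1e3)]
        if len(k): print('  arm',a,len(k),k.mean(0).round(4),'zmax',k[:,2].max().round(4))
    m=sel([.65,-.06,.27],[.76,.05,.33]);print(' post top',W[m].mean(0).round(4),m.sum())
    m=sel([.43,-.09,.012],[.67,.18,.024]);q=W[m].astype(np.float32);rc=cv2.minAreaRect(q[:,:2]*1000);print(' tray',rc,len(q))
    m=sel([.65,-.07,.003],[.76,.04,.02]);q=W[m];print(' foot',q.min(0).round(3),q.max(0).round(3))
    for (x,y) in((.395,.39),(.285,.303)):
        m=sel([x-.07,y-.07,.13],[x+.07,y+.07,.16]);q=W[m];
        if len(q): print(' other bar',q.min(0).round(3),q.max(0).round(3))
E
```

```text
top bar n 204
 mean [0.4333 0.2633 0.1502] dir [0.002 1.    0.029] ends [0.433 0.212 0.149] [0.433 0.317 0.152] zmax [0.1509 0.1534]
 rim 177 [0.4336 0.2642] 0.04784012708558113 [0.384 0.212 0.066] [0.483 0.315 0.079]
  arm 30 19 [ 0.6865 -0.0464  0.2245] zmax 0.2269
  arm 42 19 [ 0.6787 -0.0559  0.2247] zmax 0.2275
  arm 54 17 [ 0.6707 -0.0649  0.2246] zmax 0.2276
  arm 66 19 [ 0.6633 -0.0738  0.2241] zmax 0.2278
  arm 78 20 [ 0.6557 -0.0832  0.2246] zmax 0.2283
  arm 90 20 [ 0.6472 -0.0925  0.2249] zmax 0.2278
  arm 102 19 [ 0.6399 -0.1018  0.2244] zmax 0.2279
  arm 114 18 [ 0.6319 -0.11    0.2252] zmax 0.229
  arm 126 21 [ 0.6245 -0.1194  0.2249] zmax 0.2291
  arm 138 19 [ 0.6165 -0.1286  0.2247] zmax 0.2278
  arm 150 20 [ 0.6086 -0.1379  0.2199] zmax 0.2255
  arm 162 21 [ 0.6003 -0.1465  0.2201] zmax 0.2337
  arm 174 23 [ 0.5923 -0.1559  0.2421] zmax 0.2566
  arm 186 12 [ 0.5873 -0.1628  0.2527] zmax 0.2569
 post top [ 0.7026 -0.0243  0.2962] 120
 tray ((567.605712890625, 40.43846893310547), (200.0751190185547, 204.91122436523438), 88.84845733642578) 399
 foot [ 0.651 -0.07   0.0
[... 644 characters left out ...]
rm 102 9 [ 0.6446 -0.1044  0.2223] zmax 0.2272
  arm 114 9 [ 0.6365 -0.1151  0.2226] zmax 0.2254
  arm 126 7 [ 0.629  -0.123   0.2225] zmax 0.2261
  arm 138 11 [ 0.6215 -0.1321  0.2232] zmax 0.2265
  arm 150 13 [ 0.6137 -0.141   0.2192] zmax 0.2246
  arm 162 13 [ 0.6055 -0.1518  0.2134] zmax 0.2233
  arm 174 24 [ 0.5976 -0.1599  0.234 ] zmax 0.2523
  arm 186 10 [ 0.5915 -0.1663  0.2498] zmax 0.2544
 post top [ 0.7079 -0.0312  0.2904] 95
 tray ((559.2789916992188, 39.988037109375), (207.88194274902344, 180.7433319091797), 88.60455322265625) 369
 foot [ 0.656 -0.069  0.003] [0.754 0.034 0.02 ]
 other bar [0.35  0.377 0.132] [0.448 0.429 0.152]
 other bar [0.256 0.249 0.13 ] [0.323 0.349 0.154]
```

send_rows(
  commands=[
    [[0, 0, 0, -4, -2, -1, -1], [0, 0, 0, -8, -4, -2, -1], [0, 0, 0, -12, -6, -3, -1], [0, 0, 0, -16, -8, -4, -1], [0, 0, 0, -19, -10, -5, -1], [0, 0, 0, -22, -12, -5.8, -1], [0, 0, 0, -26, -14, -5.8, -1], [0, 0, 0, -30, -16, -5.8, -1]],
  ],
)

```text
time: 2.07
tool_pos: [0.4031, 0.2, 0.4636]
ee_rot: [0.204, 0.979, 0.001, 0.001]
force: [0.5, 2.0, 0.0]
grip_width: -0.0001
grip_force: 0.0
```

send_rows(
  commands=[
    [[0, 0, 0, -4, -2, 0, -1], [0, 0, 0, -8, -4, 0, -1], [0, 0, 0, -11, -6, 0, -1], [0, 0, 0, -15, -8, 0, -1], [0, 0, 0, -19, -10, 0, -1], [0, 0, 0, -23, -13, 0, -1], [0, 0, 0, -26, -15, 0, -1], [0, 0, 0, -30, -17, 0, -1]],
  ],
)

```text
time: 2.73
tool_pos: [0.6021, -0.0669, 0.4628]
ee_rot: [0.205, 0.979, -0.0, 0.0]
force: [1.1, 0.4, -0.3]
grip_width: -0.0004
grip_force: 0.0
```

```bash
cat >> h.py <<'E'
from scipy.spatial.transform import Rotation as Ro
def go(x,y,z,yaw=None,s=None):
    "row (deg, cm) to bring the TCP to x,y,z with tool y at world angle yaw"
    s=s or bot.observe(); R=Ro.from_quat(s['ee_rot'])
    d=R.inv().apply(np.array([x,y,z])-s['tool_pos'])*100
    r=np.zeros(3)
    if yaw is not None:
        a=np.radians(yaw);T=Ro.from_matrix(np.array([[-np.sin(a),np.cos(a),0],[np.cos(a),np.sin(a),0],[0,0,-1]]))
        r=np.degrees((R.inv()*T).as_rotvec())
    print('row',r.round(2),d.round(2),'| at',s['tool_pos'].round(4),'F',s['force'].round(1),'t',round(s['time'],2))
E
python3 -c "
from h import *
go(.662,-.142,.463,66.4)"
```

```text
row [ 0.    0.02 -0.03] [-8.5  -4.48 -0.01] | at [ 0.6021 -0.0669  0.4628] F [ 1.1  0.4 -0.3] t 2.73
```

send_rows(
  commands=[
    [[0, 0, 0, -4, -2.2, 0, -1], [0, 0, 0, -8.5, -4.5, 0, -1], [0, 0, 0, -8.5, -4.5, 0, -1], [0, 0, 0, -8.5, -4.5, 3, -1], [0, 0, 0, -8.5, -4.5, 6, -1], [0, 0, 0, -8.5, -4.5, 9, -1], [0, 0, 0, -8.5, -4.5, 9, -1]],
  ],
)

```text
time: 3.32
tool_pos: [0.6603, -0.1397, 0.366]
ee_rot: [0.205, 0.979, 0.0, -0.005]
force: [-1.4, 0.6, -1.1]
grip_width: 0.0002
grip_force: 0.0
```

```bash
python3 - <<'E'
from h import *
s=bot.observe(); print(s['force'])
for th in (229.6,220,210,200,190,180,170,165,160,157.9):
    a=np.radians(th);p=np.array([.706,-.022])+.12*np.array([np.cos(a),np.sin(a)])-.021*np.array([np.sin(a),-np.cos(a)])
    print(th,end=' ');go(*p,.373,66.4,s)
E
```

```text
[-1.4234682   0.61293484 -1.05633457]
229.6 row [-0.11 -0.54 -0.01] [ 1.99  0.51 -0.68] | at [ 0.6603 -0.1397  0.366 ] F [-1.4  0.6 -1.1] t 3.32
220 row [-0.11 -0.54 -0.01] [ 3.98  0.93 -0.66] | at [ 0.6603 -0.1397  0.366 ] F [-1.4  0.6 -1.1] t 3.32
210 row [-0.11 -0.54 -0.01] [ 5.96  1.7  -0.65] | at [ 0.6603 -0.1397  0.366 ] F [-1.4  0.6 -1.1] t 3.32
200 row [-0.11 -0.54 -0.01] [ 7.77  2.81 -0.63] | at [ 0.6603 -0.1397  0.366 ] F [-1.4  0.6 -1.1] t 3.32
190 row [-0.11 -0.54 -0.01] [ 9.36  4.22 -0.62] | at [ 0.6603 -0.1397  0.366 ] F [-1.4  0.6 -1.1] t 3.32
180 row [-0.11 -0.54 -0.01] [10.69  5.88 -0.61] | at [ 0.6603 -0.1397  0.366 ] F [-1.4  0.6 -1.1] t 3.32
170 row [-0.11 -0.54 -0.01] [11.7   7.75 -0.6 ] | at [ 0.6603 -0.1397  0.366 ] F [-1.4  0.6 -1.1] t 3.32
165 row [-0.11 -0.54 -0.01] [12.08  8.74 -0.6 ] | at [ 0.6603 -0.1397  0.366 ] F [-1.4  0.6 -1.1] t 3.32
160 row [-0.11 -0.54 -0.01] [12.38  9.76 -0.6 ] | at [ 0.6603 -0.1397  0.366 ] F [-1.4  0.6 -1.1] t 3.32
157.9 row [-0.11 -0.54 -0.01] [12.47 10.19 -0.6 ] | at [ 0.6603 -0.1397  0.366 ] F [-1.4  0.6 -1.1] t 3.32
```

send_rows(
  commands=[
    [[0, 0, 0, 1, 0.2, 0, -1], [0, 0, 0, 2.2, 0.6, 0, -1], [0, 0, 0, 4.2, 1, 0, -1], [0, 0, 0, 6.2, 1.8, 0, -1], [0, 0, 0, 8, 2.9, 0, -1], [0, 0, 0, 9.6, 4.3, 0, -1], [0, 0, 0, 10.8, 6, 0, -1], [0, 0, 0, 11.8, 7.8, 0, -1]],
  ],
)

```text
time: 3.98
tool_pos: [0.5851, -0.0211, 0.3756]
ee_rot: [0.205, 0.979, -0.001, 0.002]
force: [4.6, -10.2, 0.3]
grip_width: 0.0001
grip_force: 4.8
```

```bash
python3 - <<'E'
from h import *
s=bot.observe()
for th in (165,160,157.9):
    a=np.radians(th);p=np.array([.706,-.022])+.12*np.array([np.cos(a),np.sin(a)])-.021*np.array([np.sin(a),-np.cos(a)])
    print(th,end=' ');go(*p,.373,66.4,s)
im,d=capture('top'); cv2.imwrite('pics/t1.png',cv2.resize(im[90:240,200:440,::-1],None,fx=3,fy=3))
np.save('top1.npy',d)
im,d=capture('side'); np.save('side1.npy',d)
E
```

```text
165 row [-0.03  0.3  -0.06] [0.43 0.89 0.26] | at [ 0.5851 -0.0211  0.3756] F [  4.6 -10.2   0.3] t 3.98
160 row [-0.03  0.3  -0.06] [0.73 1.91 0.26] | at [ 0.5851 -0.0211  0.3756] F [  4.6 -10.2   0.3] t 3.98
157.9 row [-0.03  0.3  -0.06] [0.83 2.35 0.26] | at [ 0.5851 -0.0211  0.3756] F [  4.6 -10.2   0.3] t 3.98
```

View pics/t1.png

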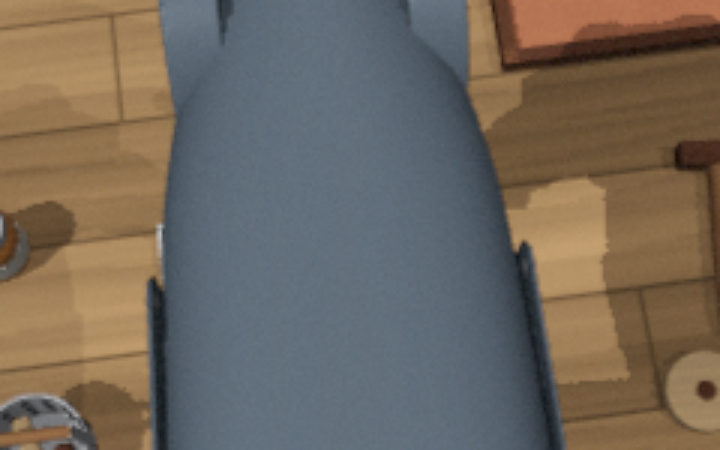

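The robot's arm hides the post and tray from above, but the push force of about 11 N shows the hook arm is moving with the fingers. I'll finish the swing and back off.

send_rows(
  commands=[
    [[0, 0, 0, 0.4, 0.9, 0, -1], [0, 0, 0, 0.7, 1.6, 0, -1], [0, 0, 0, 0.8, 2.2, 0, -1], [0, 0, 0, 0.8, 2.4, 0, -1], [0, 0, 0, 0.8, 2.4, 0, -1]],
  ],
)

```text
time: 4.5
tool_pos: [0.5875, 0.0034, 0.3738]
ee_rot: [0.205, 0.979, -0.0, 0.001]
force: [0.3, -3.5, 3.6]
grip_width: -0.0001
grip_force: 1.8
```

send_rows(
  commands=[
    [[0, 0, 0, 0, -2, 0, -1], [0, 0, 0, 0, -5, 0, -1], [0, 0, 0, 0, -6, -4, -1], [0, 0, 0, 0, -6, -8, -1], [0, 0, 0, 3, -6, -10, 0], [0, 0, 0, 7, -6, -10, 1], [0, 0, 0, 11, -5, -10, 1], [0, 0, 0, 15, -4, -10, 1]],
  ],
)

```text
time: 5.17
tool_pos: [0.4321, 0.0272, 0.4734]
ee_rot: [0.205, 0.979, 0.0, 0.0]
force: [0.6, 0.7, 0.2]
grip_width: 0.0483
grip_force: 0.0
```

```bash
cat > arm.py <<'E'
from h import *
P0=np.array([.706,-.022])
for c in ('side','top'):
    im,d=capture(c); W=world(c,d).reshape(-1,3); np.save(c+'2.npy',d); cv2.imwrite(f'pics/{c}2.png',im[...,::-1])
    m=np.all((W>[.5,-.25,.19])&(W<[.75,.15,.27]),1); q=W[m]; r=np.hypot(*(q[:,:2]-P0).T)
    for a in range(30,200,14):
        k=q[(r>=a/1e3)&(r<(a+14)/1e3)]
        if len(k)>2: print(c,a,len(k),k.mean(0).round(4),np.degrees(np.arctan2(*(k[:,:2].mean(0)-P0)[::-1])).round(1)%360)
E
python3 arm.py; python3 -c "
from h import *
go(.434,.235,.45,0)"
```

```text
side 30 15 [ 0.6707 -0.0122  0.2215] 164.5
side 44 14 [ 0.6577 -0.0071  0.2214] 162.8
side 58 19 [ 0.6442 -0.002   0.2218] 162.1
side 72 12 [0.6307 0.0016 0.2226] 162.6
side 86 18 [0.6177 0.008  0.2216] 161.2
side 100 14 [0.605  0.0123 0.2221] 161.2
side 114 15 [0.5916 0.0177 0.222 ] 160.9
side 128 16 [0.5794 0.0233 0.2207] 160.3
side 142 17 [0.5663 0.0277 0.2141] 160.4
side 156 30 [0.5524 0.0327 0.226 ] 160.4
side 170 17 [0.5421 0.0371 0.2466] 160.2
row [ 8.000e-02 -4.000e-02  6.652e+01] [ 7.84 19.05  2.45] | at [0.43   0.029  0.4742] F [ 2.3 -0.5  0.4] t 5.27
```

send_rows(
  commands=[
    [[0, 0, 7, 2, 3.5, 1, 1], [0, 0, 14, 4, 7, 2, 1], [0, 0, 21, 6, 10.5, 2.5, 1], [0, 0, 28, 8, 14, 2.5, 1], [0, 0, 35, 9, 17, 2.5, 1], [0, 0, 42, 9.8, 20, 2.5, 1], [0, 0, 49, 10, 22, 2.5, 1], [0, 0, 56, 10, 24, 2.5, 1]],
  ],
)

```text
time: 5.93
tool_pos: [0.4382, 0.29, 0.4479]
ee_rot: [0.61, 0.792, 0.0, -0.0]
force: [0.7, 0.1, 0.7]
grip_width: 0.0851
grip_force: 0.0
```

```bash
python3 -c "
from h import *
go(.435,.291,.40,0)"; python3 arm.py |grep top
```

```text
row [-1.000e-02 -5.000e-02  1.479e+01] [ 0.18 -0.28  4.79] | at [0.4382 0.29   0.4479] F [0.7 0.1 0.7] t 5.93
top 30 23 [ 0.6707 -0.0112  0.2246] 162.9
top 44 21 [ 0.6574 -0.0058  0.2246] 161.6
top 58 22 [ 0.644  -0.0009  0.2249] 161.2
top 72 21 [0.6313 0.0047 0.2246] 160.4
top 86 22 [0.6184 0.0091 0.2248] 160.4
top 100 21 [0.6053 0.0141 0.225 ] 160.3
top 114 22 [0.5928 0.0197 0.2249] 159.8
top 128 24 [0.5792 0.0242 0.225 ] 160.0
top 142 26 [0.5665 0.0295 0.2188] 159.7
top 156 14 [0.5523 0.0337 0.2261] 160.1
top 170 19 [0.5388 0.0395 0.2508] 159.8
```

send_rows(
  commands=[
    [[0, 0, 7, 0.1, -0.2, 1, 1], [0, 0, 14, 0.2, -0.3, 3, 1], [0, 0, 14.8, 0.2, -0.3, 6, 1], [0, 0, 14.8, 0.2, -0.3, 9, 1], [0, 0, 14.8, 0.2, -0.3, 12, 1], [0, 0, 14.8, 0.2, -0.3, 14, 1], [0, 0, 14.8, 0.2, -0.3, 14.6, 1], [0, 0, 14.8, 0.2, -0.3, 14.7, 1]],
  ],
)

```text
time: 6.7
tool_pos: [0.4346, 0.2878, 0.3]
ee_rot: [0.705, 0.709, -0.001, -0.0]
force: [-0.8, -0.2, 0.7]
grip_width: 0.0854
grip_force: 0.0
```

send_rows(
  commands=[
    [[0, 0, 0, 0, 0, 0, 0], [0, 0, 0, 0, 0, 0, -0.4], [0, 0, 0, 0, 0, 0, -1], [0, 0, 0, 0, 0, 0, -1], [0, 0, 0, 0, 0, 0, -1], [0, 0, 0, 0, 0, 0, -1], [0, 0, 0, 0, 0, 0, -1], [0, 0, 0, 0, 0, 0, -1]],
  ],
  force=100,
)

```text
time: 7.37
tool_pos: [0.4346, 0.2887, 0.3013]
ee_rot: [0.706, 0.709, 0.001, 0.0]
force: [-0.8, -0.5, 7.2]
grip_width: 0.009
grip_force: 97.6
```

```bash
python3 -c "
from h import *
go(.435,.291,.3007,0);print(bot.observe()['grip_width'])
im,d=capture('side'); cv2.imwrite('pics/s3.png',cv2.resize(im[90:240,200:440,::-1],None,fx=3,fy=3))"
```

```text
row [ 0.05 -0.03  0.24] [0.23 0.04 0.06] | at [0.4346 0.2887 0.3013] F [-0.8 -0.5  7.2] t 7.37
0.008987685957961174
```

View pics/s3.png

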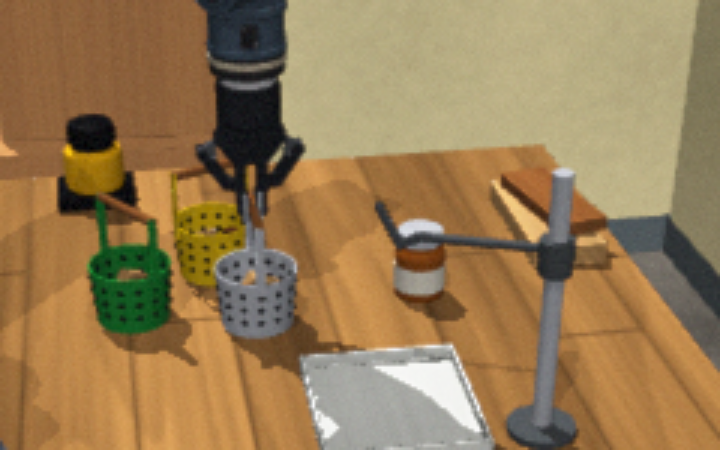

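Side view: the fingers hold the steel basket's bar near (253,200), and the hook arm now points over the tray with its seat near (405,240). I'll lift gently and check.

send_rows(
  commands=[
    [[0, 0, 0, 0, 0, -0.5, -1], [0, 0, 0, 0, 0, -1, -1], [0, 0, 0, 0, 0, -2, -1], [0, 0, 0, 0, 0, -4, -1], [0, 0, 0, 0, 0, -6, -1], [0, 0, 0, 0, 0, -8, -1], [0, 0, 0, 0, 0, -10, -1], [0, 0, 0, 0, 0, -11, -1]],
  ],
)

```text
time: 8.08
tool_pos: [0.4346, 0.2887, 0.4136]
ee_rot: [0.706, 0.709, 0.001, 0.0]
force: [-0.6, -0.1, -2.8]
grip_width: 0.0088
grip_force: 97.8
```

send_rows(
  commands=[
    [[0, 0, 0, 0, 0, -0.5, -1], [0, 0, 0, 0, 0, -0.5, -1], [0, 0, 0, 0, 0, -0.5, -1]],
  ],
)

```text
time: 8.33
tool_pos: [0.4345, 0.2886, 0.4149]
ee_rot: [0.706, 0.709, -0.0, -0.0]
force: [-0.4, -0.5, -2.8]
grip_width: 0.0091
grip_force: 97.8
```

```bash
cat > bk.py <<'E'
from h import *
# bar and rim of the held basket relative to the grasp point
s=bot.observe(); R=Ro.from_quat(s['ee_rot']); g=s['tool_pos']+R.apply([0,0,bot.grasp_offset])
print('grasp',g.round(4),'w',s['grip_width'],'F',s['force'].round(2),'T',s['torque'].round(3),'t',s['time'])
for c in('top','side'):
    im,d=capture(c); cv2.imwrite(f'pics/{c}k.png',im[...,::-1]); W=world(c,d).reshape(-1,3); L=R.inv().apply(W-g) 
    for n,lo,hi in (('bar',[-.01,-.02,-.012],[.09,.02,.015]),('rim',[-.04,-.065,.062],[.1,.065,.085])):
        m=np.all((L>lo)&(L<hi),1);q=L[m]*1000
        if len(q)>5:
            print(c,n,len(q),'min',q.min(0).round(1),'max',q.max(0).round(1),'mean',q.mean(0).round(1))
            for x0 in range(-40,100,20):
                k=q[(q[:,0]>=x0)&(q[:,0]<x0+20)]
                if len(k)>3: print('   x',x0,len(k),k.mean(0).round(1),'top',np.percentile(k[:,2],10).round(1))
E
python3 bk.py; python3 -c "
from h import *
import cv2
cv2.imwrite('pics/s4.png',cv2.resize(cv2.imread('pics/sidek.png')[60:260,200:440],None,fx=3,fy=3))"
```

```text
grasp [0.4344 0.2885 0.2602] w 0.009119795317986328 F [-0.44 -0.47 -2.83] T [ 0.063  0.008 -0.009] t 8.3333
top bar 32 min [ -9.2 -18.7 -10.9] max [ 0.8 17.  13.8] mean [-6.2 -4.3 -1.6]
   x -20 30 [-6.6 -4.1 -1.7] top -7.8
top rim 169 min [-39.9 -50.3  67.8] max [22.8 47.8 85. ] mean [-6.6  3.9 76.6]
   x -40 45 [-28.5   7.2  76.8] top 69.7
   x -20 54 [-10.9  10.5  77. ] top 70.3
   x 0 64 [ 9.8 -2.6 75.8] top 69.9
   x 20 6 [ 21.8 -12.   81.1] top 77.7
side bar 40 min [ -9.7 -15.2 -11.6] max [28.7 18.8 13.4] mean [-1.6  0.9 -1.4]
   x -20 32 [-5.8  1.  -0.8] top -9.0
   x 0 6 [11.8 -1.7 -3.6] top -6.3
side rim 101 min [-35.9 -46.3  63.6] max [35.  51.6 84.8] mean [ 7.6  3.  76.7]
   x -40 12 [-29.1  -2.9  77.2] top 72.6
   x -20 16 [-6.  13.3 77. ] top 72.6
   x 0 46 [11.9  4.5 77.8] top 72.4
   x 20 27 [24.7 -3.  74.5] top 65.8
```

View pics/s4.png

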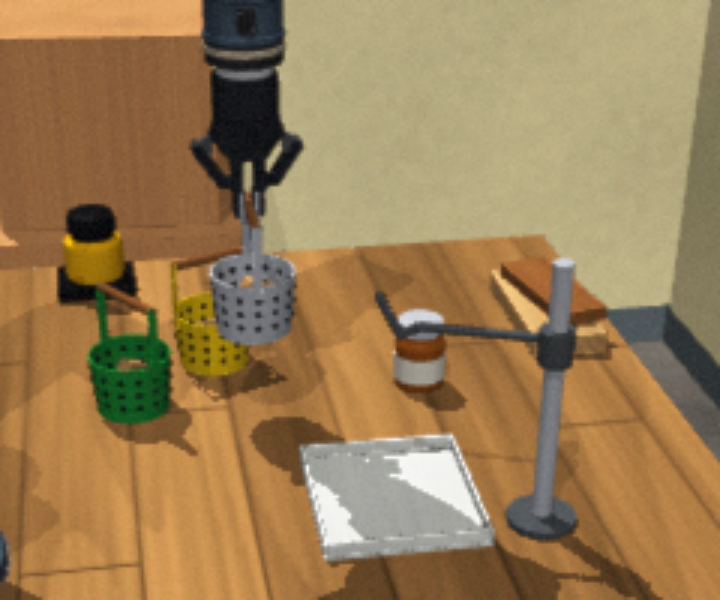

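The basket is lifted upright from the bar (px about (252,270) in the crop) and clear of everything. I'll measure its middle in the tool frame, since tool x is world +y here.

```bash
sed -i "s/\[-.01,-.02,-.012\],\[.09,.02,.015\]/[-.09,-.02,-.012],[-.013,.02,.012]/; s/\[-.04,-.065,.062\],\[.1,.065,.085\]/[-.09,-.065,.06],[.04,.065,.085]/; s/range(-40,/range(-80,/" bk.py; python3 bk.py
```

```text
grasp [0.4341 0.2884 0.2598] w 0.008771815197242839 F [ 0.05 -1.42 -3.4 ] T [0.096 0.033 0.019] t 8.4333
top bar 153 min [-76.2  -6.8  -9.4] max [-13.7   5.   11.2] mean [-46.2  -1.5  -3.8]
   x -80 44 [-69.4  -1.4  -2.4] top -5.7
   x -60 46 [-50.4  -1.5  -4. ] top -7.0
   x -40 47 [-30.5  -1.7  -4.5] top -6.8
   x -20 16 [-16.5  -1.   -5.1] top -6.9
top rim 261 min [-76.3 -50.1  60.9] max [22.4 48.5 85. ] mean [-26.5   0.   75.7]
   x -80 56 [-69.   -4.7  73.4] top 69.1
   x -60 43 [-50.2  -6.6  75.7] top 70.4
   x -40 33 [-29.7   9.7  75.1] top 69.9
   x -20 58 [-11.7   6.2  77.8] top 70.1
   x 0 64 [ 9.8 -0.2 75.9] top 70.0
   x 20 7 [ 21.  -16.8  77.7] top 72.8
side bar 43 min [-77.4  -7.1 -11.3] max [-13.1  13.5  11.1] mean [-49.    1.6  -0.6]
   x -80 18 [-72.4   2.    1.9] top -3.1
   x -60 8 [-53.    1.5  -3.8] top -5.9
   x -40 9 [-29.6   1.8  -2.3] top -3.5
   x -20 8 [-14.1   0.7  -1.1] top -9.7
side rim 212 min [-82.8 -46.   60.3] max [29.9 51.8 85. ] mean [-28.3   1.8  76.7]
   x -80 74 [-70.2   1.8  76.1] top 68.8
   x -60 30 [-51.   -5.3  77.6] top 72.0
   x -40 12 [-28.9  -9.6  77.2] top 72.1
   x -20 17 [-8.7 15.4 78.2] top 72.3
   x 0 46 [11.4  7.1 77.9] top 73.2
   x 20 32 [24.5 -1.7 74.7] top 65.7
```

```bash
python3 -c "
from h import *
s=bot.observe()
go(.4533,.1007,.4222,-21,s)"
```

```text
row [-0.06  0.06 21.23] [-18.79   1.82  -0.73] | at [0.4344 0.2885 0.4148] F [-0.6 -0.8 -2.7] t 8.53
```

send_rows(
  commands=[
    [[0, 0, 1, -1, 0.1, -0.7, -1], [0, 0, 4, -3, 0.3, -0.7, -1], [0, 0, 7, -6, 0.6, -0.7, -1], [0, 0, 10, -9, 0.9, -0.7, -1], [0, 0, 14, -12, 1.2, -0.7, -1], [0, 0, 18, -15, 1.5, -0.7, -1], [0, 0, 21, -17.5, 1.7, -0.7, -1], [0, 0, 21.2, -18.8, 1.8, -0.7, -1]],
  ],
)

```text
time: 9.2
tool_pos: [0.453, 0.0978, 0.423]
ee_rot: [0.826, 0.564, -0.0, 0.0]
force: [0.4, 0.7, -2.8]
grip_width: 0.0089
grip_force: 97.8
```

send_rows(
  commands=[
    [[0, 0, 0, 0, 0, 0, -1], [0, 0, 0, 0, 0, 0, -1], [0, 0, 0, 0, 0, 0, -1]],
  ],
)

```text
time: 9.45
tool_pos: [0.4532, 0.1008, 0.4228]
ee_rot: [0.824, 0.567, 0.0, -0.0]
force: [0.1, 1.3, -2.4]
grip_width: 0.0086
grip_force: 97.8
```

```bash
python3 bk.py; python3 -c "
from h import *
import cv2
go(.5691,.0562,.4222,-21)
cv2.imwrite('pics/s5.png',cv2.resize(cv2.imread('pics/sidek.png')[90:240,220:420],None,fx=4,fy=4,interpolation=2))"
```

```text
grasp [0.4532 0.1008 0.2681] w 0.008623698180956683 F [ 0.07  1.35 -2.43] T [ 0.081  0.023 -0.033] t 9.45
top bar 8 min [-76.2  -1.3  -6.1] max [-69.3   4.5   7.8] mean [-73.9   2.2  -1.5]
   x -80 8 [-73.9   2.2  -1.5] top -4.2
top rim 37 min [-75.8   0.5  65.1] max [-36.3  47.   84.1] mean [-55.2  31.8  73.7]
   x -80 15 [-65.8  20.8  73.2] top 69.4
   x -60 18 [-50.2  38.1  74. ] top 69.8
   x -40 4 [-38.6  44.4  74. ] top 70.3
side bar 53 min [-78.4  -2.5  -6.2] max [-16.    8.8   9.9] mean [-53.1   4.5  -0.7]
   x -80 24 [-72.    4.3   1.3] top -5.3
   x -60 14 [-50.6   4.6  -2.6] top -5.4
   x -40 10 [-29.1   4.8  -1.9] top -5.3
   x -20 5 [-17.8   4.4  -2.2] top -4.2
side rim 265 min [-81.7 -47.2  61.4] max [32.4 52.2 85. ] mean [-25.9   4.1  77. ]
   x -80 88 [-68.6   5.4  76.5] top 67.9
   x -60 35 [-50.5  13.1  77.4] top 72.4
   x -40 17 [-28.6  10.8  77.8] top 72.9
   x -20 27 [-10.2 -11.7  78.3] top 73.0
   x 0 47 [11.1  0.6 77.4] top 71.1
   x 20 50 [25.1  4.8 76.5] top 67.4
row [-0.01 -0.    0.08] [-0.07 12.44  0.04] | at [0.4532 0.1012 0.4226] F [ 0.1  0.7 -3.5] t 9.55
```

View pics/s5.png

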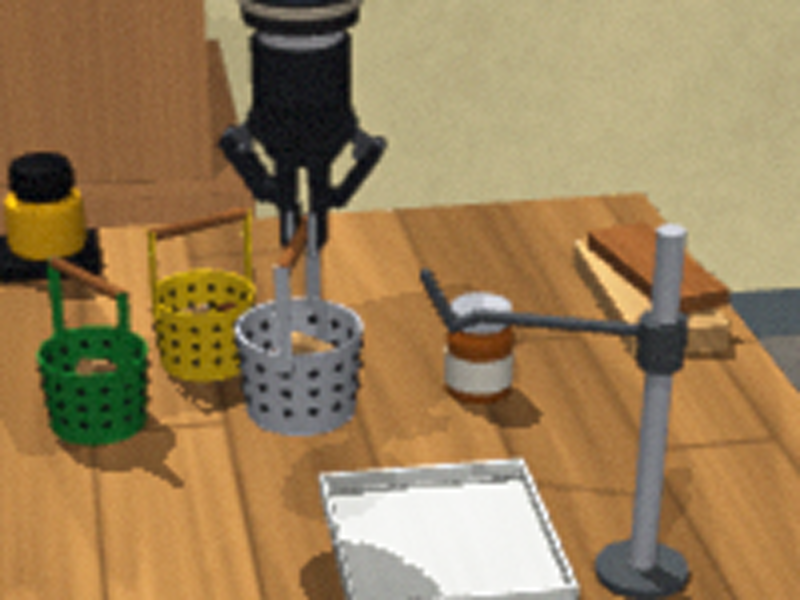

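The held basket (bar about (295,243), rim about (300,320) in the crop) is lined up outside the hook tip (430,275), with about 6 mm free above and below. I'll thread it in gently.

send_rows(
  commands=[
    [[0, 0, 0, 0, 0.5, 0, -1], [0, 0, 0, 0, 1.3, 0, -1], [0, 0, 0, 0, 2.2, 0, -1], [0, 0, 0, 0, 3.1, 0, -1], [0, 0, 0, 0, 4, 0, -1], [0, 0, 0, 0, 4.8, 0, -1], [0, 0, 0, 0, 5.4, 0, -1], [0, 0, 0, 0, 5.6, 0, -1]],
  ],
)

```text
time: 10.22
tool_pos: [0.5065, 0.0802, 0.4223]
ee_rot: [0.824, 0.566, -0.0, -0.0]
force: [-0.2, 1.2, -2.3]
grip_width: 0.0087
grip_force: 97.7
```

send_rows(
  commands=[
    [[0, 0, 0, 0, 0.5, 0, -1], [0, 0, 0, 0, 1.3, 0, -1], [0, 0, 0, 0, 2.1, 0, -1], [0, 0, 0, 0, 2.9, 0, -1], [0, 0, 0, 0, 3.5, 0, -1], [0, 0, 0, 0, 3.8, 0, -1], [0, 0, 0, 0, 3.8, 0, -1]],
  ],
)

```text
time: 10.8
tool_pos: [0.5416, 0.0668, 0.4224]
ee_rot: [0.824, 0.566, -0.0, -0.0]
force: [-0.8, 1.0, -3.6]
grip_width: 0.0088
grip_force: 97.7
```

```bash
python3 arm.py; python3 bk.py | grep -A3 -E 'grasp|bar'; python3 -c "
from h import *
import cv2
go(.5691,.0562,.4222,-21)
cv2.imwrite('pics/s6.png',cv2.resize(cv2.imread('pics/sidek.png')[90:240,260:420],None,fx=4,fy=4,interpolation=2))"
```

```text
side 30 15 [ 0.6706 -0.0123  0.2216] 164.7
side 44 14 [ 0.6578 -0.0068  0.2213] 162.5
side 58 19 [ 0.6443 -0.0015  0.2215] 161.6
side 72 12 [0.6309 0.0025 0.2221] 162.0
side 86 18 [0.6176 0.0076 0.2218] 161.5
side 100 14 [0.6052 0.0129 0.2218] 160.9
side 114 14 [0.5921 0.018  0.2213] 160.6
side 128 32 [0.5787 0.0249 0.2103] 159.8
side 142 27 [0.5656 0.0231 0.2038] 162.2
side 156 42 [0.5528 0.0317 0.225 ] 160.7
side 170 60 [0.5408 0.0343 0.2416] 161.2
side 184 134 [0.5266 0.0234 0.2298] 165.8
side 198 14 [0.5146 0.0344 0.2186] 163.6
top 30 15 [ 0.672  -0.0131  0.2239] 165.3
grasp [0.5409 0.0671 0.2678] w 0.00917800507082934 F [-0.43 -0.31 -2.39] T [ 0.077 -0.012  0.029] t 10.9
side bar 55 min [-78.2  -3.1  -6.7] max [-13.5   8.8  11.5] mean [-54.5   3.6  -0.2]
   x -80 27 [-72.7   3.7   2.3] top -3.2
   x -60 13 [-50.3   4.4  -2.7] top -4.7
   x -40 10 [-29.9   3.2  -2.6] top -4.3
row [-0.   -0.    0.04] [-0.01  3.03  0.05] | at [0.5408 0.0672 0.4227] F [ 0.2 -0.  -2.9] t 11.0
```

View pics/s6.png

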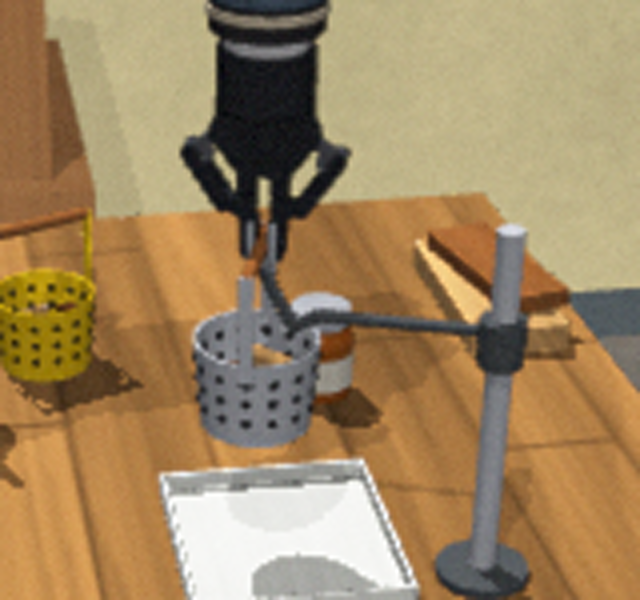

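The tip is now under the bar and inside the hoop (px about (265,265)) with no contact force, and the hook arm hasn't moved. I'll go on to the seat radius, then down.

send_rows(
  commands=[
    [[0, 0, 0, 0, 0.5, 0, -1], [0, 0, 0, 0, 1.2, 0, -1], [0, 0, 0, 0, 2, 0, -1], [0, 0, 0, 0, 2.6, 0, -1], [0, 0, 0, 0, 2.9, 0, -1], [0, 0, 0, 0, 2.9, 0, -1]],
  ],
)

```text
time: 11.5
tool_pos: [0.5689, 0.0563, 0.4222]
ee_rot: [0.824, 0.566, -0.0, -0.0]
force: [-0.7, -0.1, -2.9]
grip_width: 0.0089
grip_force: 97.7
```

send_rows(
  commands=[
    [[0, 0, 0, 0, 0, 0.3, -1], [0, 0, 0, 0, 0, 0.8, -1], [0, 0, 0, 0, 0, 1.4, -1], [0, 0, 0, 0, 0, 2, -1], [0, 0, 0, 0, 0, 2.5, -1], [0, 0, 0, 0, 0, 2.9, -1], [0, 0, 0, 0, 0, 3.2, -1], [0, 0, 0, 0, 0, 3.3, -1]],
  ],
)

```text
time: 12.17
tool_pos: [0.568, 0.0567, 0.389]
ee_rot: [0.824, 0.567, -0.0, -0.0]
force: [-0.3, -0.0, -2.4]
grip_width: 0.0088
grip_force: 97.8
```

send_rows(
  commands=[
    [[0, 0, 0, 0, 0, 0.1, -1], [0, 0, 0, 0, 0, 0.2, -1], [0, 0, 0, 0, 0, 0.3, -1], [0, 0, 0, 0, 0, 0.4, -1], [0, 0, 0, 0, 0, 0.5, -1], [0, 0, 0, 0, 0, 0.6, -1], [0, 0, 0, 0, 0, 0.6, -1]],
  ],
)

```text
time: 12.75
tool_pos: [0.5682, 0.0567, 0.3836]
ee_rot: [0.824, 0.567, 0.0, 0.0]
force: [1.5, -0.6, -1.0]
grip_width: 0.009
grip_force: 97.8
```

```bash
python3 bk.py | grep -A4 -E 'grasp|bar'; python3 -c "
from h import *
import cv2
go(.5691,.0562,.3782,-21)
cv2.imwrite('pics/s7.png',cv2.resize(cv2.imread('pics/sidek.png')[110:240,270:410],None,fx=4.5,fy=4.5,interpolation=2))"
```

```text
grasp [0.5683 0.0566 0.2289] w 0.008958951143876808 F [ 1.46 -0.63 -0.98] T [-0.083 -0.274 -0.021] t 12.75
side bar 81 min [-78.5 -16.5 -11.3] max [-13.1  18.2  11.7] mean [-46.    1.3  -0.3]
   x -80 30 [-71.9   2.9   2. ] top -4.3
   x -60 12 [-47.5   3.8  -3. ] top -5.1
   x -40 32 [-27.9  -1.9  -1. ] top -7.7
   x -20 7 [-15.3   5.3  -2.3] top -9.8
row [ 0.02 -0.01  0.03] [-0.01  0.1   0.56] | at [0.5682 0.0567 0.3838] F [ 1.8 -1.  -1.3] t 12.85
```

View pics/s7.png

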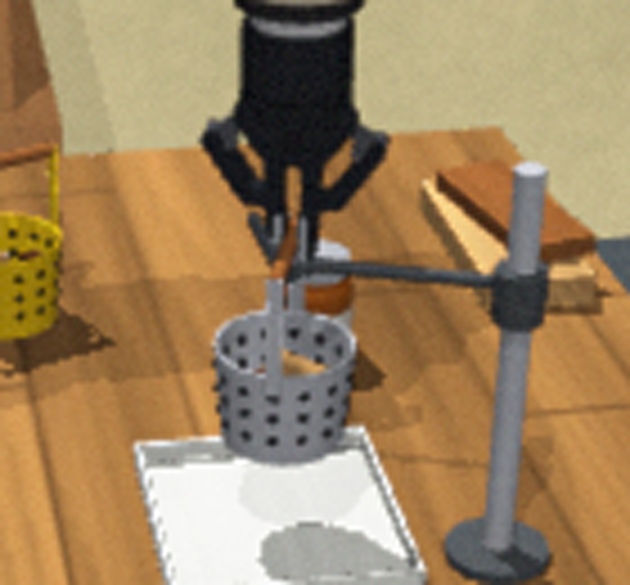

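The bar is in the hook (px about (288,265)), lightly touching the tip's outer slope (1.6 N towards the post). I'll shift about 3 mm towards the post and continue down in small steps.

send_rows(
  commands=[
    [[0, 0, 0, 0, 0.15, 0, -1], [0, 0, 0, 0, 0.3, 0, -1], [0, 0, 0, 0, 0.3, 0.1, -1], [0, 0, 0, 0, 0.3, 0.2, -1], [0, 0, 0, 0, 0.3, 0.2, -1]],
  ],
)

```text
time: 13.27
tool_pos: [0.5709, 0.0556, 0.3813]
ee_rot: [0.824, 0.567, -0.0, -0.0]
force: [0.1, -0.0, -3.3]
grip_width: 0.009
grip_force: 97.8
```

send_rows(
  commands=[
    [[0, 0, 0, 0, 0, 0.1, -1], [0, 0, 0, 0, 0, 0.1, -1], [0, 0, 0, 0, 0, 0.1, -1]],
  ],
)

```text
time: 13.52
tool_pos: [0.5709, 0.0556, 0.3805]
ee_rot: [0.824, 0.567, -0.0, -0.0]
force: [0.4, 1.0, -3.1]
grip_width: 0.0088
grip_force: 97.8
```

Free again; I'll continue down in 1 mm steps until the load comes off.

send_rows(
  commands=[
    [[0, 0, 0, 0, 0, 0.1, -1], [0, 0, 0, 0, 0, 0.1, -1], [0, 0, 0, 0, 0, 0.2, -1], [0, 0, 0, 0, 0, 0.2, -1]],
  ],
)

```text
time: 13.85
tool_pos: [0.571, 0.0556, 0.3786]
ee_rot: [0.824, 0.567, 0.0, 0.0]
force: [1.3, -0.5, -2.3]
grip_width: 0.0087
grip_force: 97.8
```

send_rows(
  commands=[
    [[0, 0, 0, 0, 0, 0.1, -1], [0, 0, 0, 0, 0, 0.1, -1], [0, 0, 0, 0, 0, 0.1, -1]],
  ],
)

```text
time: 14.1
tool_pos: [0.571, 0.0556, 0.3777]
ee_rot: [0.824, 0.567, 0.0, 0.0]
force: [1.0, -1.3, -0.8]
grip_width: 0.009
grip_force: 97.8
```

send_rows(
  commands=[
    [[0, 0, 0, 0, 0.15, 0, -1], [0, 0, 0, 0, 0.15, 0.1, -1], [0, 0, 0, 0, 0.15, 0.1, -1], [0, 0, 0, 0, 0.15, 0.1, -1]],
  ],
)

```text
time: 14.43
tool_pos: [0.5723, 0.0551, 0.3767]
ee_rot: [0.824, 0.567, 0.0, -0.0]
force: [-0.3, 0.2, 1.1]
grip_width: 0.009
grip_force: 98.1
```

send_rows(
  commands=[
    [[0, 0, 0, 0, 0, 0.1, -1], [0, 0, 0, 0, 0, 0.1, -1], [0, 0, 0, 0, 0, 0.1, -1]],
  ],
)

```text
time: 14.68
tool_pos: [0.5723, 0.0551, 0.3757]
ee_rot: [0.824, 0.567, 0.0, 0.0]
force: [-1.5, 1.1, 3.7]
grip_width: 0.0088
grip_force: 98.1
```

Now seated with the full weight on the hook. I'll soften the grip, then open gradually.

send_rows(
  commands=[
    [[0, 0, 0, 0, 0, 0, -1], [0, 0, 0, 0, 0, 0, -1], [0, 0, 0, 0, 0, 0, -0.75], [0, 0, 0, 0, 0, 0, -0.65], [0, 0, 0, 0, 0, 0, -0.55], [0, 0, 0, 0, 0, 0, -0.45], [0, 0, 0, 0, 0, 0, -0.35], [0, 0, 0, 0, 0, 0, -0.25]],
  ],
  force=20,
)

```text
time: 15.35
tool_pos: [0.5723, 0.055, 0.3755]
ee_rot: [0.824, 0.567, -0.0, -0.0]
force: [-0.4, -0.5, -0.1]
grip_width: 0.0319
grip_force: 0.0
```

send_rows(
  commands=[
    [[0, 0, 0, 0, 0, 0, -0.1], [0, 0, 0, 0, 0, 0, 0.1], [0, 0, 0, 0, 0, 0, 0.1], [0, 0, 0, 0, 0, 0, 0.1]],
  ],
)

```text
time: 15.68
tool_pos: [0.5723, 0.0551, 0.3756]
ee_rot: [0.824, 0.567, -0.0, -0.0]
force: [-0.2, 0.1, 0.9]
grip_width: 0.0469
grip_force: 0.0
```

```bash
python3 bk.py | grep -A4 -E 'grasp|bar'
```

```text
grasp [0.5723 0.0551 0.2209] w 0.04690616438951306 F [-0.2   0.11  0.87] T [0.016 0.044 0.   ] t 15.6833
side bar 93 min [-79.3 -17.7 -10.9] max [-13.2  19.9  12. ] mean [-45.2   2.2  -1.8]
   x -80 32 [-72.5   2.3  -0.2] top -7.8
   x -60 10 [-48.5   4.   -5.4] top -7.5
   x -40 47 [-28.4   1.5  -1.8] top -8.0
   x -20 4 [-15.6   4.8  -5.4] top -8.5
```

Released cleanly with no force on the tool and the bar level in the seat. I'll lift straight up and back away, then check.

send_rows(
  commands=[
    [[0, 0, 0, 0, 0, -0.5, 0.1], [0, 0, 0, 0, 0, -1.5, 0.1], [0, 0, 0, 0, 0, -3, 0.1], [0, 0, 0, 0, 0, -5, 0.1], [0, 0, 0, 0, 0, -7, 0.1], [0, 0, 0, 0, 0, -9, 0.1], [0, 0, 0, 0, 0, -11, 0.1], [0, 0, 0, 0, 0, -12, 0.1]],
  ],
)

```text
time: 16.45
tool_pos: [0.572, 0.0551, 0.499]
ee_rot: [0.824, 0.567, 0.001, 0.001]
force: [0.2, -0.2, 0.3]
grip_width: 0.047
grip_force: 0.0
```

send_rows(
  commands=[
    [[0, 0, 0, 2, -3, 0, 0.1], [0, 0, 0, 5, -6, 0, 0.1], [0, 0, 0, 8, -9, 0, 0.1], [0, 0, 0, 11, -12, 0, 0.1], [0, 0, 0, 14, -15, 0, 0.1], [0, 0, 0, 17, -17, 0, 0.1], [0, 0, 0, 20, -19, 0, 0.1], [0, 0, 0, 22, -20, 0, 0.1]],
  ],
)

```text
time: 17.12
tool_pos: [0.4625, 0.3349, 0.4968]
ee_rot: [0.823, 0.568, 0.001, -0.0]
force: [0.2, 0.1, 0.7]
grip_width: 0.047
grip_force: 0.0
```

send_rows(
  commands=[
    [[0, 0, 0, 0, 0, 0, 0.1], [0, 0, 0, 0, 0, 0, 0.1], [0, 0, 0, 0, 0, 0, 0.1], [0, 0, 0, 0, 0, 0, 0.1], [0, 0, 0, 0, 0, 0, 0.1], [0, 0, 0, 0, 0, 0, 0.1], [0, 0, 0, 0, 0, 0, 0.1], [0, 0, 0, 0, 0, 0, 0.1]],
  ],
)

```text
time: 17.78
tool_pos: [0.4644, 0.3317, 0.4957]
ee_rot: [0.824, 0.566, 0.0, 0.0]
force: [1.1, -0.3, -0.0]
grip_width: 0.0467
grip_force: 0.0
```

```bash
cat > fin.py <<'E'
from h import *
for c in ('top','side'):
    im,d=capture(c); W=world(c,d).reshape(-1,3)
    if c=='top': cv2.imwrite('pics/fin.png',cv2.resize(im[90:280,180:420,::-1],None,fx=3,fy=3))
    for n,z0,z1 in (('rim',.146,.158),('tray',.012,.024)):
        lo,hi=([.48,-.04,z0],[.64,.1,z1]) if n=='rim' else ([.43,-.09,z0],[.67,.18,z1])
        q=W[np.all((W>lo)&(W<hi),1)]
        (cx,cy),wh,_=cv2.minAreaRect((q[:,:2]*1000).astype(np.float32)); print(c,n,len(q),round(cx),round(cy),np.round(wh),'z',q[:,2].mean().round(4))
print(bot.observe()['time'])
E
python3 fin.py; python3 fin.py
```

```text
top rim 133 564 32 [98. 97.] z 0.1507
top tray 352 568 40 [200. 205.] z 0.0191
side rim 124 567 30 [ 99. 101.] z 0.1497
side tray 301 559 39 [207. 181.] z 0.0173
17.8833
top rim 139 564 31 [97. 99.] z 0.1505
top tray 353 568 41 [200. 205.] z 0.0192
side rim 127 566 30 [ 98. 104.] z 0.15
side tray 310 559 39 [210. 181.] z 0.0171
17.9833
```

View pics/fin.png

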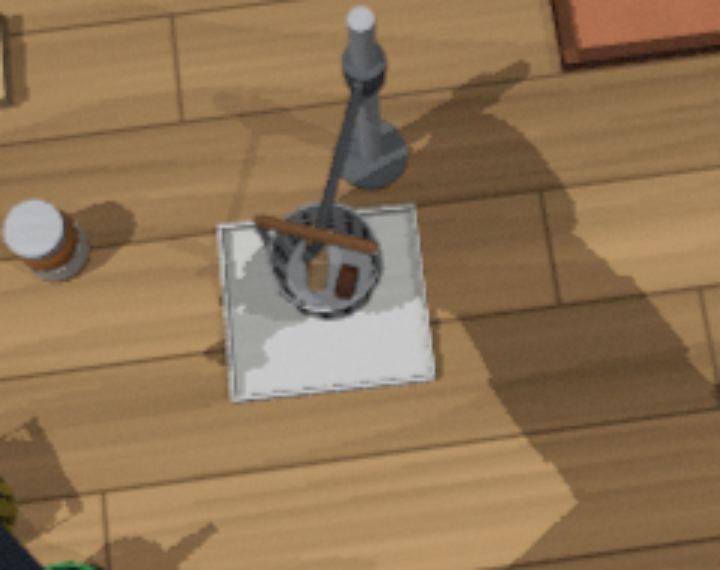

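Final top view: the basket hangs on the hook at px (328,262) in the crop, about 15–18 mm from the tray's middle (327,303 before correcting for height). It is upright and still, and the jar hasn't moved.

```bash
python3 -c "
from plant import bot
print(bot.sign_off())"
```

```text
the job is handed in; nothing more can be done
None
```

The basket hangs by its handle on the hook, upright and still, about 17 mm from the tray's middle by camera; the arm is clear, and I handed the job in at about 18 s (no verdict came back).

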